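# Wake a spare control panel into service test

### The arm

A 6-joint arm with a two-finger parallel gripper is mounted at the origin on the work surface. World frame = base frame: x ahead of the robot, y to its left, z up, the work surface at z = 0. Lengths are in m, angles in rad, forces in N, time in s.
With the tool pointing down it reaches from about 0.375 to 0.9 m from the base axis. Payload 3.1 kg.
Tool frame: the origin (TCP) lies between the finger pads; the fingertips stand 8 mm ahead of it and the grasp point (between the pads) lies 11 mm behind it; z points along the fingers, y is the line along which they close (so a half turn about z gives the same grasp; the last joint's range is limited). The gripper opens to 85 mm and grips with 20 to 120 N. Pads are 22 mm wide; open, the fingers measure 114 mm over their backs; the gripper's body (76 mm by 85 mm) begins 54 mm behind the grasp point. The pads swing forward as they close: fully open they stand 13 mm farther back than shut.
Start: joints at [1.141, 0.527, 1.433, -0, 1.181, -0.178], TCP at [0.155, 0.605, 0.2] pointing down, gripper open.
Joint ranges: [-3.08, 3.08], [-0.75, 2.2], [0.22, 2.44], [-1.43, 4.57], [0, 2.65], [-2.85, 2.85]. Speed limits (rad/s): [2.79, 2.79, 3.14, 3.14, 3.14, 3.14].

### API

Orientations are given as a unit quaternion [x, y, z, w].
In Python, from station import readout, cams, sign_off gives the robot as it stands.
- The arm moves only by the tool send_rows, never from a script. Its argument "commands" is text: rows parted by semicolons, each of 5 numbers parted by spaces: the finger opening in mm, from 0 to 85.4, then the shift along the tool's x, y, z each as a share of 0.02 m, from -1 to 1, then the turn about the tool's z as a share of 4 degrees, from -1 to 1. In form: grip dx dy dz spin; .... A call has 1 to 20 rows; each row shifts and turns the commanded pose from where the row before left it, along the tool's axes as they then stand; what a row does not reach is not made up. A row lasts 1/12 s, in which the tool goes at most 41.7 mm and 7.16 degrees, less where a joint would pass 70% of its speed; a pose out of reach is approached as far as the arm can. A call with a number of a shift or a turn outside -1 to 1 is refused whole. A call with a gripper value outside its range is refused whole. The fingers move at their own pace and stop on an object; "grip_force" is the grip in N (left out, the last holds). Time passes only in rows, so rows that do not move let the fingers close. It gives the time, the measured TCP pose, the force, the opening and the grip force at its end, in the units of the state.
- readout.sense(): the state, without advancing time (a new reading comes with each control period).
- cams.snapshot(name): name is "scene" or "top" or "wrist"; returns a dict with "pixels" (384x512x3 uint8, red, green, blue), "intrinsics" (3x3 intrinsics, pixels), "eye" and "rotation" of the camera in the world. Camera axes: x right, y down, z forward; pixel columns grow to the right and rows downward; lengths in m; the calibration is good to about 2 mm. A picture is of the moment at which its call begins. There is no depth.
- sign_off(): hands the job in; it is judged then, once.
The state is a dict: "t": time; "q": joint angles; "qd": joint speeds; "tau": joint torques, N m; "tcp_pos": TCP position; "tool_rot": TCP orientation; "force": force on the tool from outside, world axes, zero at the start; "ft_torque": the same for the moment, N m; "finger_gap": opening from 0.0 (shut) to 1.0 (fully open); "gripper_force": force on a finger pad.
Only numpy, scipy, OpenCV 4.12 (cv2) and the standard library are available. Lean on these libraries where they do the work, as an engineer would, in place of code of your own. Each camera call takes 0.05 s, during which the arm holds its last target. There are 200 camera calls.

### The job

Put the appliance control panel on the bench into its service test: first push the red-balled toggle on the blue supply box right over, away from the robot, to switch it on. Then press the two blue keys down together, one fingertip on each, keep both fully down for at least two seconds, and let both go so that they spring up again. Leave the white keys unpressed, the toggle on and everything lying about where it is; push and press only, grasp nothing.

Things in the scene. Friction and masses are not known exactly. Their poses are not given: they have to be found in the camera images.
- panel: white control panel fixed to the bench, 150 (its x) x 240 (its y) x 34 mm high, origin at the centre of its underside; dark display and a fixed grey dial (54 mm across, 16 mm high, at its x +25, y +65 mm) on its face. Four keys stand in a square of 48 mm pitch centred at its x -20, y -55 mm; which key sits at which corner changes, so the blue ones are neighbours (48 mm apart) or diagonal (68 mm)
- blue_a_top (a point): first blue key: round push key of the panel, cap 24 mm across in a fixed black bezel 40 mm across; the bezel's top is 6 mm and the cap's top 16 mm above the panel's face. This point is the centre of the cap's top (it moves down with the cap)
- blue_b_top (a point): second blue key: round push key of the panel, cap 24 mm across in a fixed black bezel 40 mm across; the bezel's top is 6 mm and the cap's top 16 mm above the panel's face. This point is the centre of the cap's top (it moves down with the cap)
- white_a_top (a point): first white key, not to be pressed: round push key of the panel, cap 24 mm across in a fixed black bezel 40 mm across; the bezel's top is 6 mm and the cap's top 16 mm above the panel's face. This point is the centre of the cap's top (it moves down with the cap)
- white_b_top (a point): second white key, not to be pressed: round push key of the panel, cap 24 mm across in a fixed black bezel 40 mm across; the bezel's top is 6 mm and the cap's top 16 mm above the panel's face. This point is the centre of the cap's top (it moves down with the cap)
- blue_a (a joint): travel of that key: 0 up, 0.006 m fully down; springs back by itself; about 1.5 N to start it moving, 5 N to hold it fully down
- blue_b (a joint): travel of that key: 0 up, 0.006 m fully down; springs back by itself; about 1.5 N to start it moving, 5 N to hold it fully down
- white_a (a joint): travel of that key: 0 up, 0.006 m fully down; springs back by itself; about 1.5 N to start it moving, 5 N to hold it fully down
- white_b (a joint): travel of that key: 0 up, 0.006 m fully down; springs back by itself; about 1.5 N to start it moving, 5 N to hold it fully down
- supply: blue bench supply box fixed to the bench, 130 (its x) x 110 (its y) x 50 mm high, origin at the centre of its underside; its x axis is the way the toggle is pushed (roughly away from the robot). A grey block 70 x 50 x 25 mm high stands in the middle of its top and carries the toggle; two binding posts 10 mm high stand at its far corners
- toggle_tip (a point): centre of the red ball (26 mm across) at the end of the toggle: a 10 mm rod, ball centre 50 mm from the pivot, pivot 72 mm above the bench over the supply's origin, turning about the supply's y axis
- toggle (a joint): toggle angle: 0 leaning 0.5 rad towards the supply's -x (off), 1.0 rad leaning 0.5 rad towards its +x (fully on, at the stop); a push of about 2 N on the ball moves it and it stays where it is left
- spare_knob: loose black knob lying on the panel's face, 28 mm across, 18 mm high, origin at the centre of its underside; bystander
- capacitor: loose aluminium capacitor can standing on the bench, 36 mm across, 60 mm high, origin at the centre of its underside; bystander
- tape: loose yellow roll of tape lying flat, 90 mm across, 19 mm high, origin at the centre of its underside; bystander
- screwdriver: loose screwdriver with red handle lying on the bench, 200 mm long along its x, 26 mm thick, origin under its middle; bystander

How it is judged:
By the outcome, as a careful person would: the job done as asked, in the order asked, and still so for the second after the job is handed in, with the robot touching nothing.
It also fails if it takes over 46 s, if anything falls off the work surface, if the arm or the gripper's body presses on something with over 40 N, if the wrist force passes 120 N, or if a joint passes its speed limit or range.

## Working session

There is one attempt and no reset: what is moved stays moved. The work goes in short steps, Python scripts to look and compute and a tool call to move; the robot and the scene stay as the last step left them, time stands still between calls to the robot, and variables do not carry over. Pictures are saved under pics/ and viewed, at most 13 in all, crops included, and the job is handed in when it is done.

Besides the shell and the picture viewer there is one more tool, called after "Call:" by a JSON object that holds its "op" and its "data". send_rows: Moves the arm, as the interface text tells. Its arguments: {"type":"object","properties":{"commands":{"type":"string"},"grip_force":{"type":"number"}},"required":["commands"]}

```bash
mkdir -p pics; python3 - <<'E'
from station import readout,cams
import cv2,numpy as np,pickle
s=readout.sense();print(s)
for n in ("top","scene"):
    d=cams.snapshot(n);pickle.dump(d,open(n+".pkl","wb"))
    cv2.imwrite(f"pics/{n}0.png",cv2.resize(d["pixels"][:,:,::-1],(768,576),interpolation=cv2.INTER_CUBIC))
    print(n,d["intrinsics"],d["eye"],d["rotation"])
E
```

```text
{'t': 0.0, 'q': array([ 1.14145047e+00,  5.28456030e-01,  1.43392314e+00,  3.15378722e-05,
        1.18140719e+00, -1.78498843e-01]), 'qd': array([-6.19765057e-04,  1.62135840e-04, -1.75721302e-05, -3.05271027e-04,
       -1.48799842e-03, -1.83894146e-04]), 'tau': array([-3.58295501e-04, -4.42351520e+01, -1.78021038e+01, -2.05556817e-04,
        8.51284247e-03,  5.39442283e-06]), 'tcp_pos': array([0.15476558, 0.60471484, 0.19923331]), 'tool_rot': array([ 1.25100803e-01,  9.92143430e-01, -1.04221917e-03, -3.42163057e-04]), 'force': array([-0.42302222, -0.70284596, -0.15881611]), 'ft_torque': array([-0.01253763,  0.01217523,  0.03706745]), 'gripper_force': 0.0, 'finger_gap': 0.9995112476963202}
top [[490.7334       0.         254.26538341]
 [  0.         490.7334     188.20014005]
 [  0.           0.           1.        ]] [ 0.47640917 -0.03621876  1.06922658] [ 0.70907894 -0.70181903  0.05489345 -0.04054396]
scene [[496.43996853   0.         263.53064731]
 [  0.         496.43996853 194.32319172]
 [  0.           0.           1.        ]] [1.3696671  0.15380067 0.66939969] [ 0.56115126  0.69350453 -0.3584988  -0.27502608]
```

View pics/top0.png

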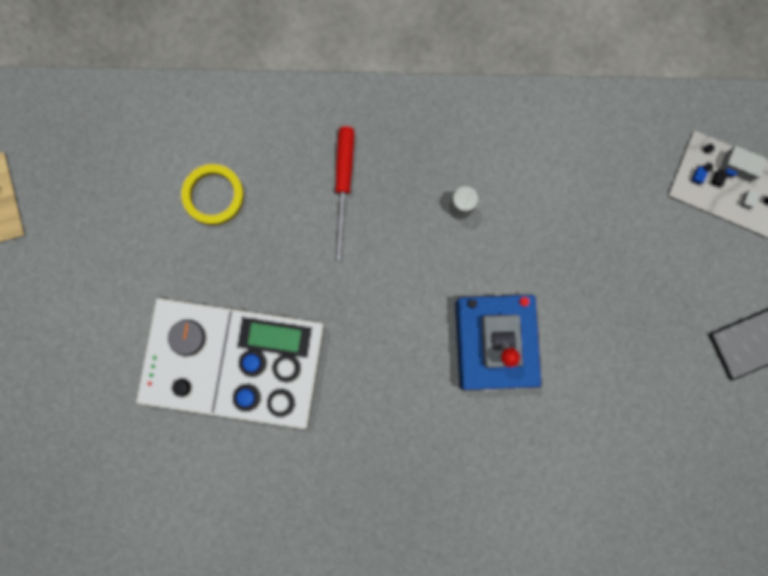

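View pics/scene0.png

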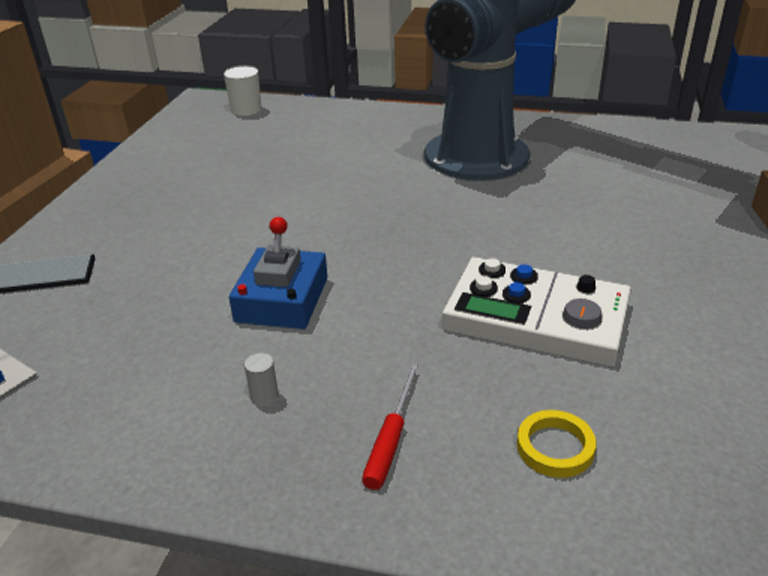

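Top view (768-px scale): blue keys at (253,363) and (245,397), white keys at (286,368) and (281,402), red ball at (511,357), spare knob at (181,387). The blue keys are neighbours along the panel's x. The scene view agrees, and the ball is at (278,226).

```bash
cat > h.py <<'E'
import cv2,numpy as np
from scipy.spatial.transform import Rotation as R
def ray(d,p):
    q=np.array(d["rotation"]);M=R.from_quat(q).as_matrix() if q.size==4 else q
    v=M@np.linalg.inv(d["intrinsics"])@np.array([p[0],p[1],1.]);return np.array(d["eye"]),v
def at(d,p,z):
    e,v=ray(d,p);return (e+v*(z-e[2])/v[2])
def tri(d1,p1,d2,p2):
    A=np.zeros((3,3));b=np.zeros(3);
    for d,p in((d1,p1),(d2,p2)):
        e,v=ray(d,p);v=v/np.linalg.norm(v);P=np.eye(3)-np.outer(v,v);A+=P;b+=P@e
    return np.linalg.solve(A,b)
def blobs(d,col,amin=20):
    h=cv2.cvtColor(d["pixels"],cv2.COLOR_RGB2HSV)
    m={'blue':cv2.inRange(h,(100,130,50),(130,255,255)),
       'red':cv2.inRange(h,(0,170,90),(6,255,255))|cv2.inRange(h,(174,170,90),(180,255,255)),
       'white':cv2.inRange(h,(0,0,175),(180,40,255))}[col]
    n,l,s,c=cv2.connectedComponentsWithStats(m)
    return [(c[i].round(2),s[i][4],(l==i).astype('uint8')) for i in range(1,n) if s[i][4]>=amin]
E
python3 - <<'E'
from h import *;import pickle
T=pickle.load(open("top.pkl","rb"));S=pickle.load(open("scene.pkl","rb"))
for n,d in(("top",T),("scene",S)):
  for c in('blue','red','white'):
    for b in blobs(d,c): print(n,c,b[0]*1.5,b[1], at(d,b[0],.048).round(4) if n=="top" else "")
sb=max(blobs(T,'blue'),key=lambda b:b[1]);r=cv2.boxPoints(cv2.minAreaRect(cv2.findNonZero(sb[2])))
print("supply corners",[at(T,p,.05)[:2].round(4) for p in r])
w=max([b for b in blobs(T,'white') if b[0][0]*1.5<330 and b[0][1]>190],key=lambda b:b[1]);r=cv2.boxPoints(cv2.minAreaRect(cv2.findNonZero(w[2])))
print("panel corners",[at(T,p,.034)[:2].round(4) for p in r])
rt=[b[0] for b in blobs(T,'red') if abs(b[0]*1.5-[511,357]).max()<8][0];rs=[b[0] for b in blobs(S,'red') if abs(b[0]*1.5-[278,226]).max()<8][0]
print("ball",tri(T,rt,S,rs),at(T,rt,.116))
E
```

```text
top blue [699.495 174.21 ] 70 [ 0.778  -0.5138  0.048 ]
top blue [730.035 171.465] 26 [ 0.7828 -0.5586  0.048 ]
top blue [495.15 343.41] 2241 [ 0.5315 -0.2152  0.048 ]
top blue [250.635 362.175] 131 [0.5024 0.1225 0.048 ]
top blue [244.665 397.035] 132 [0.455 0.129 0.048]
top red [344.085 158.67 ] 404 [ 0.7933 -0.0014  0.048 ]
top red [509.88  356.625] 104 [ 0.5134 -0.2355  0.048 ]
top white [692.7  183.42] 469 [ 0.7642 -0.5033  0.048 ]
top white [748.425 160.935] 208 [ 0.7989 -0.5864  0.048 ]
top white [746.19 207.69] 599 [ 0.7295 -0.579   0.048 ]
top white [465.255 197.46 ] 166 [ 0.7388 -0.1749  0.048 ]
top white [182.175 357.24 ] 2762 [0.5082 0.2164 0.048 ]
top white [266.415 376.74 ] 1976 [0.4827 0.1002 0.048 ]
top white [285.  367.5] 69 [0.4955 0.0751 0.048 ]
top white [279.18 402.51] 76 [0.448  0.0818 0.048 ]
scene blue [533.925  59.19 ] 1210 
scene blue [745.515  83.265] 1078 
scene blue [ 97.08  147.915] 221 
scene blue [279.96 293.7 ] 2033 
scene blue [523.815 270.75 ] 86 
scene blue [516.18 288.78] 94 
scene red [277.5   223.965] 86 
scene red [241.44 288.54] 28 
scene red [382.305 451.425] 692 
scene white [240.195  71.835] 124 
scene white [551.115 303.18 ] 2702 
scene white [257.94  361.905] 166 
scene white [ 13.02 372.36] 309 
supply corners [array([ 0.5951, -0.1598]), array([ 0.6016, -0.2723]), array([ 0.4742, -0.2757]), array([ 0.4682, -0.1651])]
panel corners [array([0.4471, 0.2804]), array([0.594 , 0.2618]), array([0.5765, 0.1579]), array([0.43  , 0.1786])]
ball [ 0.51123727 -0.22300903  0.11773836] [ 0.51095131 -0.22219706  0.116     ]
```

Call:
{"op": "send_rows", "data": {"commands": "0 0 0 0 1;0 0 0 0 1;0 0 0 0 1;0 0 0 0 1;0 0 0 0 1;0 0 0 0 1;0 0 0 0 1;0 0 0 0 1;0 0 0 0 1;0 0 0 0 1;0 0 0 0 1;0 0 0 0 1;0 0 0 0 1;0 0 0 0 1;0 0 0 0 1;0 0 0 0 1;0 0 0 0 1;0 0 0 0 1;0 0 0 0 0.3;0 0 0 0 0", "grip_force": 20}}

```text
t: 1.77
tcp_pos: [0.1549, 0.6051, 0.1998]
tool_rot: [0.692, 0.722, -0.0, 0.0]
force: [-0.8, -0.2, 0.1]
finger_gap: -0.002
gripper_force: 0.0
```

Call:
{"op": "send_rows", "data": {"commands": "0 -1 1 0 0;0 -1 1 0 0;0 -1 1 0 0;0 -1 1 0 0;0 -1 1 0 0;0 -1 1 0 0;0 -1 1 0 0;0 -1 1 0 0;0 -1 1 0 0;0 -1 1 0 0;0 -1 1 0 0;0 -1 1 0 0;0 -1 1 0 0;0 -1 0.5 0 0;0 -1 0 0 0;0 -1 0 0 0;0 -1 0 0 0;0 -1 0 0 0;0 -1 0 0 0;0 -1 0 0 0"}}

```text
t: 3.43
tcp_pos: [0.4417, 0.2163, 0.2002]
tool_rot: [0.691, 0.723, -0.0, -0.0]
force: [0.7, -0.1, 0.3]
finger_gap: 0.001
gripper_force: 0.0
```

Call:
{"op": "send_rows", "data": {"commands": "0 -1 0 0 0;0 -1 0 0 0;0 -1 0 0 0;0 -1 0 0 0;0 -1 0 0 0;0 -1 0 0 0;0 -1 0 0 0;0 -1 0 0 0;0 -1 0 0 0;0 -1 0 0 0;0 -1 0 0 0;0 -1 0 0 0;0 -1 0 0 0;0 -1 0 0 0;0 -1 0 0 0;0 -1 0 0 0;0 -1 0 0 0;0 -1 0 0 0;0 -1 0 0 0;0 0 0 0 0"}}

```text
t: 5.1
tcp_pos: [0.4591, -0.1661, 0.2005]
tool_rot: [0.692, 0.721, -0.0, 0.002]
force: [-0.0, 0.1, -0.4]
finger_gap: -0.001
gripper_force: 0.0
```

Call:
{"op": "send_rows", "data": {"commands": "0 -0.97 -0.1 0 0;0 -0.97 0 0 0;0 -0.97 0 0 0;0 0 0 0.92 0;0 0 0 0.92 0;0 0 0 0.92 0;0 0 0 0.92 0;0 0 0 0.92 0;0 0 0 0 0;0 0 0 0 0"}}

```text
t: 5.93
tcp_pos: [0.4577, -0.2196, 0.1076]
tool_rot: [0.692, 0.722, -0.0, -0.001]
force: [-0.4, 0.7, 0.1]
finger_gap: 0.0
gripper_force: 0.0
```

```bash
python3 - <<'E'
from station import cams,readout
import cv2
a=cams.snapshot("scene")["pixels"][90:240,100:300,::-1]
b=cams.snapshot("top")["pixels"][170:320,250:450,::-1]
cv2.imwrite("pics/p1.png",cv2.resize(cv2.hconcat([a,b]),(800,300),interpolation=cv2.INTER_CUBIC))
s=readout.sense();print(s["t"],s["tcp_pos"],s["force"])
E
```

```text
6.0333 [ 0.45900647 -0.22072302  0.10905905] [ 0.31354184 -0.09749735 -0.51823134]
```

View pics/p1.png

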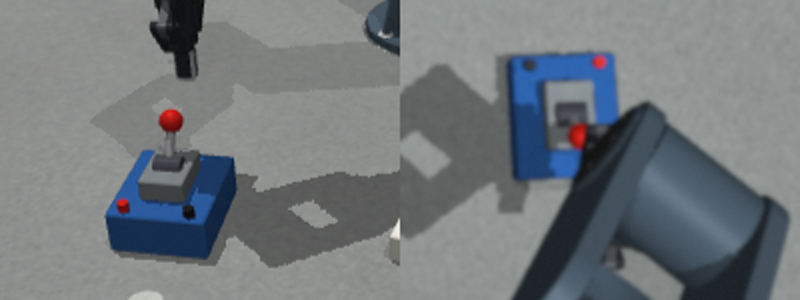

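The finger is behind the ball on the push line, and nothing is touching yet.

Call:
{"op": "send_rows", "data": {"commands": "0 -0.15 0.5 0 0;0 0 0.5 0 0;0 0 0.4 0 0;0 0 0.4 0 0;0 0 0.4 0 0;0 0 0.4 0 0;0 0 0.4 0 0;0 0 0 0 0"}}

```text
t: 6.7
tcp_pos: [0.5205, -0.2214, 0.1083]
tool_rot: [0.692, 0.722, 0.0, 0.001]
force: [0.6, -0.3, 0.5]
finger_gap: -0.0
gripper_force: 0.0
```

Call:
{"op": "send_rows", "data": {"commands": "0 0 0.3 0 0;0 0 0.2 0 0;0 0 0 0 0"}}

```text
t: 6.95
tcp_pos: [0.5293, -0.2208, 0.1082]
tool_rot: [0.692, 0.722, 0.0, 0.0]
force: [-0.4, 0.1, 0.3]
finger_gap: -0.003
gripper_force: 0.0
```

```bash
python3 - <<'E'
from station import cams,readout
import pickle
from h import *
d=cams.snapshot("scene");T=cams.snapshot("top")
print(readout.sense()["tcp_pos"])
for n,c in(("s",d),("t",T)): print(n,[(b[0],b[1]) for b in blobs(c,'red')])
a=d["pixels"][90:240,100:300,::-1];b=T["pixels"][170:320,250:450,::-1]
cv2.imwrite("pics/p2.png",cv2.resize(cv2.hconcat([a,b]),(800,300),interpolation=cv2.INTER_CUBIC))
# predicted ball positions at on
M=R.from_quat(d["rotation"]).as_matrix()
for off in(-.024,0,.016,.02,.024):
    p=np.array([.535+off,-.221+off*.044,.072+np.sqrt(.05**2-off**2)]);v=M.T@(p-d["eye"]);v=d["intrinsics"]@v;print(off,v[:2]/v[2])
E
```

```text
[ 0.52828208 -0.22059574  0.10808966]
s [(array([185.21, 150.11]), np.int32(87)), (array([161.03, 192.45]), np.int32(29)), (array([254.96, 301.09]), np.int32(700))]
t [(array([229.43, 105.75]), np.int32(401))]
-0.024 [186.10587365 150.10273084]
0 [182.37413375 153.46555743]
0.016 [180.1834801  158.52797538]
0.02 [179.67991832 160.17114715]
0.024 [179.1984949  161.99077725]
```

View pics/p2.png

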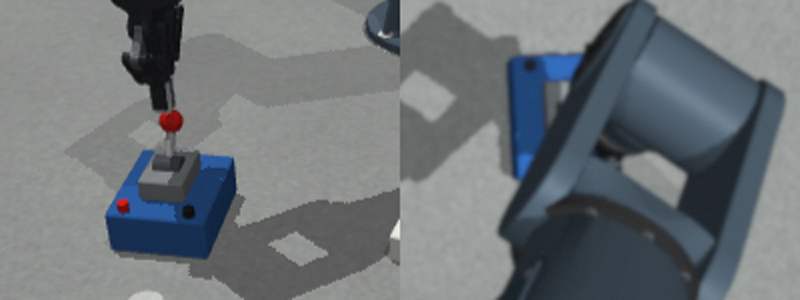

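The ball is still at about (185,150), so it hasn't moved, and the finger appears just above and left of it. I'll zoom in with the tool point projected into the image.

```bash
python3 - <<'E'
from station import cams,readout
from h import *
d=cams.snapshot("scene");s=readout.sense();W=cams.snapshot("wrist")
M=R.from_quat(d["rotation"]).as_matrix()
im=cv2.resize(d["pixels"][95:195,135:235,::-1].copy(),(600,600),interpolation=cv2.INTER_CUBIC)
t=s["tcp_pos"]
for p,c in((t,(0,255,0)),(t-[0,0,.008],(255,255,0)),(np.array([.511,-.222,.116]),(255,0,255)),(t+[0,0,.05],(0,255,255))):
    v=d["intrinsics"]@(M.T@(p-d["eye"]));v=v[:2]/v[2];print(v)
    cv2.circle(im,tuple(int(x) for x in ((v-[135,95]+.5)*6)),4,c,-1)
cv2.imwrite("pics/p3.png",im[:,:400])
w=W["pixels"][:,:,::-1];w=cv2.resize(w,(800,600));cv2.imwrite("pics/p3.png",cv2.hconcat([im[:,:400],cv2.resize(w,(400,300)).repeat(1,0) if 0 else cv2.copyMakeBorder(cv2.resize(w,(400,300)),0,300,0,0,0)]))
print(s)
E
```

```text
[184.44297802 157.37589801]
[184.87152025 160.53929109]
[186.12326318 150.05089299]
[181.67558851 136.9477109 ]
{'t': 7.1, 'q': array([-5.90780152e-01,  5.79732233e-01,  1.65080807e+00, -1.09121942e-04,
        9.11700702e-01, -6.33094569e-01]), 'qd': array([-0.00305674, -0.00212379,  0.00539784,  0.00116   , -0.00072203,
       -0.00100063]), 'tau': array([ 6.23627426e-02, -4.20766246e+01, -1.35271364e+01,  3.69889458e-03,
       -1.24556897e-02,  6.25709235e-04]), 'tcp_pos': array([ 0.5281098 , -0.22057657,  0.10809172]), 'tool_rot': array([ 6.91965069e-01,  7.21930909e-01, -9.84252356e-05, -3.11868351e-04]), 'force': array([ 0.95340467,  0.83398066, -0.70915898]), 'ft_torque': array([-0.05095031, -0.00180572,  0.00788812]), 'gripper_force': 0.0, 'finger_gap': 0.0004496848932050694}
```

View pics/p3.png

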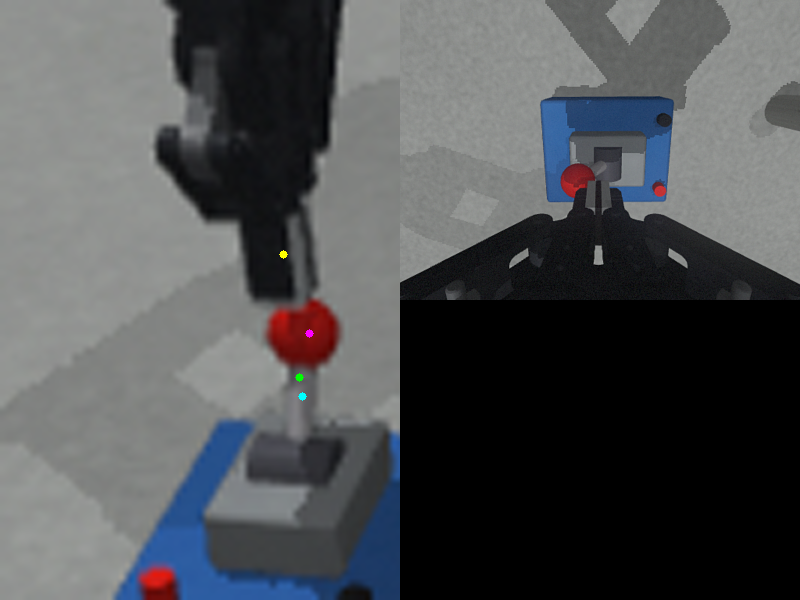

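The wrist view shows the ball on the finger's -x side, so the tip went past without moving it. I'll project the tip into the wrist view to find out where it really is.

```bash
python3 - <<'E'
from station import cams,readout
from h import *
s=readout.sense();W=cams.snapshot("wrist")
M=R.from_quat(W["rotation"]).as_matrix();t=s["tcp_pos"];print(W["eye"],M.round(2),t)
def pr(p):
    v=W["intrinsics"]@(M.T@(np.array(p)-W["eye"]));return v[:2]/v[2]
for dz in(-.008,0,.028,.05):print(dz,pr(t+[0,0,dz]))
for x in(-.024,):print("ball",pr([.511,-.222,.116]),"pivot",pr([.535,-.2205,.072]))
print([(b[0],b[1]) for b in blobs(W,'red')])
for a,b in((.065,.055),(.065,-.055),(-.065,.055),(-.065,-.055)): print(a,b,pr([.535+a-.04*b,-.2185+b+.04*a,.05]))
im=W["pixels"][140:300,170:330,::-1];im=cv2.resize(im,(600,600),interpolation=cv2.INTER_CUBIC)
for p in(t-[0,0,.008],t,[.511,-.222,.116]):
    v=pr(p);cv2.circle(im,tuple(int(q) for q in (v-[170,140]+.5)*3.75),4,(0,255,0),-1)
cv2.imwrite("pics/p4.png",im)
E
```

```text
[ 0.52623088 -0.14983041  0.28059003] [[ 1.    0.04  0.01]
 [ 0.04 -0.96 -0.28]
 [-0.    0.28 -0.96]] [ 0.52801157 -0.22057701  0.10811482]
-0.008 [252.01543435 220.94385773]
0 [251.94140869 225.78457466]
0.028 [251.62574886 246.42633158]
0.05 [251.29093759 268.32044737]
ball [222.54942299 232.11305252] pivot [261.94431065 206.89202468]
[(array([224.79, 228.93]), np.int32(1133)), (array([332.46, 244.07]), np.int32(162))]
0.065 0.055 [350.23802366 123.98349843]
0.065 -0.055 [338.59779014 258.59682992]
-0.065 0.055 [173.6838352  123.82130041]
-0.065 -0.055 [183.08602747 258.41171362]
```

View pics/p4.png

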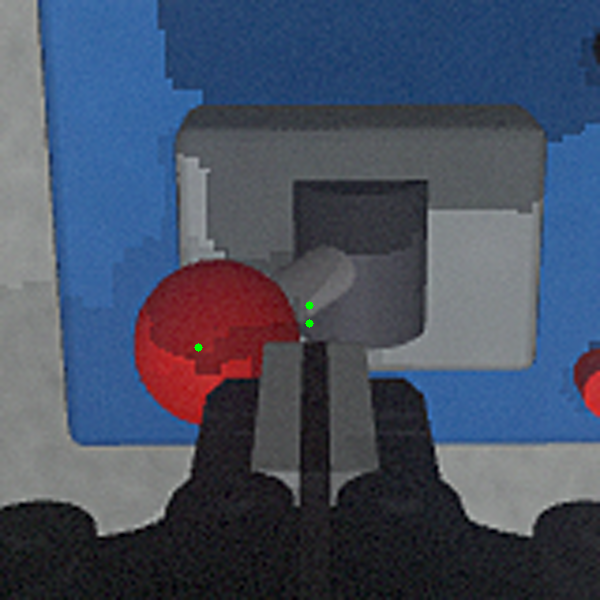

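The tip is about 30 mm higher than I assumed: it's at z≈0.134 with the TCP at 0.108, so it passed over the ball. I'll back off, go lower and push again.

Call:
{"op": "send_rows", "data": {"commands": "0 0 -1 0 0;0 0 -1 0 0;0 0 -1 0 0;0 0 -0.5 0 0;0 0 0 0.8 0;0 0 0 0.7 0;0 -0.1 0 0 0;0 0 0.6 0 0;0 0 0.4 0 0;0 0 0.4 0 0;0 0 0.4 0 0;0 0 0.4 0 0;0 0 0.4 0 0;0 0 0.4 0 0;0 0 0.3 0 0;0 0 0 0 0"}}

```text
t: 8.53
tcp_pos: [0.5266, -0.2236, 0.0797]
tool_rot: [0.692, 0.722, 0.0, 0.002]
force: [0.2, 0.5, -0.5]
finger_gap: 0.005
gripper_force: 0.0
```

```bash
python3 - <<'E'
from station import cams,readout
from h import *
d=cams.snapshot("scene");W=cams.snapshot("wrist")
print(readout.sense()["tcp_pos"],readout.sense()["force"],[(b[0],b[1]) for b in blobs(d,'red')],[(b[0],b[1]) for b in blobs(W,'red')])
a=cv2.resize(d["pixels"][95:195,135:235,::-1],(400,400),interpolation=cv2.INTER_CUBIC);b=cv2.resize(W["pixels"][140:300,170:330,::-1],(400,400),interpolation=cv2.INTER_CUBIC)
cv2.imwrite("pics/p5.png",cv2.hconcat([a,b]))
E
```

```text
[ 0.52498531 -0.22265958  0.0782733 ] [-0.13752204 -0.3288622  -0.21664469] [(array([179.29, 158.01]), np.int32(103)), (array([161.03, 192.45]), np.int32(29)), (array([254.94, 301.07]), np.int32(701))] [(array([313.98, 253.82]), np.int32(2351))]
```

View pics/p5.png

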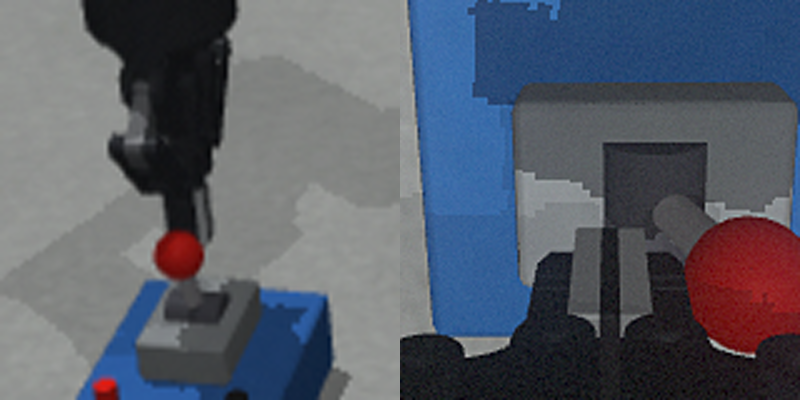

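The ball has moved over to roughly +16 of its 24 mm. I'll push on gently until the stop shows up in the force.

Call:
{"op": "send_rows", "data": {"commands": "0 0 0.2 0 0;0 0 0.2 0 0;0 0 0 0 0"}}

```text
t: 8.88
tcp_pos: [0.5327, -0.2221, 0.0775]
tool_rot: [0.692, 0.722, -0.0, -0.001]
force: [-0.5, -0.5, -1.1]
finger_gap: 0.002
gripper_force: 0.2
```

Call:
{"op": "send_rows", "data": {"commands": "0 0 0.15 0 0;0 0 0 0 0"}}

```text
t: 9.05
tcp_pos: [0.535, -0.2219, 0.0776]
tool_rot: [0.692, 0.722, -0.0, -0.001]
force: [-1.4, 1.0, 0.0]
finger_gap: 0.0
gripper_force: 0.5
```

```bash
python3 - <<'E'
from station import cams,readout
from h import *
d=cams.snapshot("scene")
print(readout.sense()["tcp_pos"],readout.sense()["force"],[(b[0],b[1]) for b in blobs(d,'red')][0])
E
```

```text
[ 0.53513112 -0.22201578  0.0777108 ] [-1.71410532 -0.27986904 -1.75585245] (array([178.2 , 161.73]), np.int32(101))
```

Call:
{"op": "send_rows", "data": {"commands": "0 0 0.1 0 0;0 0 0 0 0"}}

```text
t: 9.27
tcp_pos: [0.5353, -0.2219, 0.0776]
tool_rot: [0.692, 0.722, -0.001, -0.002]
force: [-5.1, -0.6, 0.4]
finger_gap: -0.001
gripper_force: 2.6
```

Call:
{"op": "send_rows", "data": {"commands": "0 0 0.1 0 0;0 0 0 0 0"}}

```text
t: 9.43
tcp_pos: [0.5354, -0.2218, 0.0775]
tool_rot: [0.691, 0.722, -0.002, -0.004]
force: [-9.7, -1.5, 2.0]
finger_gap: 0.001
gripper_force: 4.7
```

The force rises with no further movement, so the toggle is at its stop. Next I retreat, lift, turn by about 10°, open the fingers and go above the blue keys.

Call:
{"op": "send_rows", "data": {"commands": "0 0 -0.5 0 0;0 0 -1 0 0;0 0 -1 0 0;0 0 -1 0 0;0 0 -0.5 -0.5 0;0 0 0 -1 0;0 0 0 -1 0;0 0 0 -1 0;0 0 0 -1 0;42 0 0 -1 1;42 0 0 -0.5 1;42 0 0 0 0.57;42 0 0 0 0"}}

```text
t: 10.52
tcp_pos: [0.4609, -0.2264, 0.1998]
tool_rot: [0.754, 0.657, 0.001, 0.003]
force: [-1.0, 0.8, -0.2]
finger_gap: 0.49
gripper_force: 0.0
```

Call:
{"op": "send_rows", "data": {"commands": "42 0.97 -0.08 0 0;42 0.97 -0.08 0 0;42 0.97 -0.08 0 0;42 0.97 -0.08 0 0;42 0.97 -0.08 0 0;42 0.97 -0.08 0 0;42 0.97 -0.08 0 0;42 0.97 -0.08 0 0;42 0.97 -0.08 0 0;42 0.97 -0.08 0 0;42 0.97 -0.08 0 0;42 0.97 -0.08 0 0;42 0.97 -0.08 0 0;42 0.97 -0.08 0 0;42 0.97 -0.08 0 0;42 0.97 -0.08 0 0;42 0.97 -0.08 0 0;42 0.97 -0.08 0 0;42 0 0 0 0;42 0 0 0 0"}}

```text
t: 12.18
tcp_pos: [0.4787, 0.1249, 0.198]
tool_rot: [0.753, 0.658, 0.0, 0.0]
force: [0.4, 0.3, 0.3]
finger_gap: 0.494
gripper_force: 0.0
```

```bash
cat > k.py <<'E'
from station import cams,readout
from h import *
import sys
W=cams.snapshot("wrist");d=cams.snapshot("scene");s=readout.sense();t=s["tcp_pos"]
M=R.from_quat(W["rotation"]).as_matrix();Tm=R.from_quat(s["tool_rot"]).as_matrix()
def pr(p):
    v=W["intrinsics"]@(M.T@(np.array(p)-W["eye"]));return v[:2]/v[2]
print(s["t"],t,s["finger_gap"],"yaw y",np.degrees(np.arctan2(Tm[1,1],Tm[0,1])))
for n in((.5024,.1225,.05),(.455,.129,.05)):print("pred",pr(n))
for b in blobs(W,'blue'):
    w=at(W,b[0],.050);print(b[0],b[1],w.round(4),"in tool mm",(Tm.T@(w-t)*1e3).round(1))
print([(b[0],b[1]) for b in blobs(d,'red')][0])
cv2.imwrite("pics/"+sys.argv[1],cv2.hconcat([cv2.resize(W["pixels"][:,:,::-1],(480,360)),cv2.resize(d["pixels"][100:250,300-40:500-60,::-1],(320,360*1))[:, :320]]))
E
python3 k.py p6.png
```

```text
12.2833 [0.47870236 0.12381369 0.19800359] 0.49343161546295694 yaw y -7.824212403904806
pred [274.9917349  172.41551001]
pred [230.27524888 172.38267344]
[232.59 170.6 ] 334 [0.4578 0.1306 0.05  ] in tool mm [  3.9 -21.7 148. ]
[277.21 170.85] 336 [0.5049 0.1239 0.05  ] in tool mm [  3.7  26.  148. ]
[364.78 364.51] 175 [ 0.5886 -0.147   0.05  ] in tool mm [-253.3  145.7  148.1]
(array([178.13, 161.3 ]), np.int32(100))
```

View pics/p6.png

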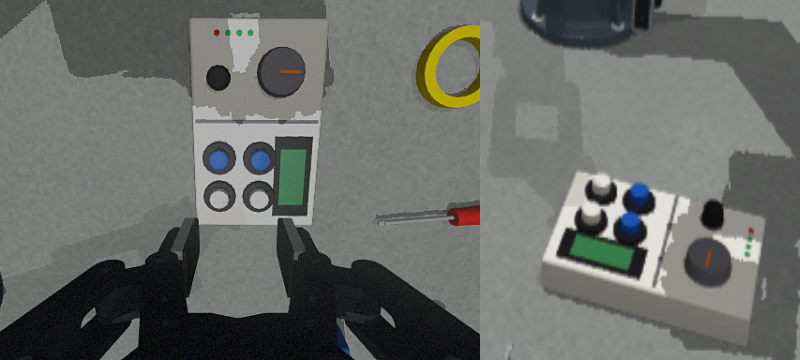

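Both blue keys sit in front of the fingers at tool y -21.7 and +26 mm. I'll trim slightly and come down close to them.

Call:
{"op": "send_rows", "data": {"commands": "42 0.13 0.07 0.5 0;42 0 0 1 0;42 0 0 1 0;42 0 0 1 0;42 0 0 1 0;42 0 0 1 0;42 0 0 0.8 0;42 0 0 0.4 0;42 0 0 0 0;42 0 0 0 0"}}

```text
t: 13.12
tcp_pos: [0.4805, 0.1262, 0.0639]
tool_rot: [0.754, 0.657, -0.0, -0.0]
force: [-0.6, -0.2, 0.7]
finger_gap: 0.494
gripper_force: 0.0
```

```bash
sed -i 's/^cv2.imwrite.*//' k.py; cat >> k.py <<'E'
a=cv2.resize(W["pixels"][90:290,150:350,::-1],(400,400),interpolation=cv2.INTER_CUBIC);b=cv2.resize(d["pixels"][100:220,290:410,::-1],(400,400),interpolation=cv2.INTER_CUBIC)
cv2.imwrite("pics/"+sys.argv[1],cv2.hconcat([a,b]))
E
python3 k.py p7.png
```

```text
13.2167 [0.48133271 0.12645944 0.06491306] 0.4908033621302063 yaw y -7.872458978514476
pred [286.42112616 218.8161272 ]
pred [212.84070679 218.98894993]
[290.2  214.88] 932 [0.5051 0.1249 0.05  ] in tool mm [ 1.7 23.8 15. ]
[217.03 215.46] 867 [0.4581 0.131  0.05  ] in tool mm [  1.3 -23.6  14.9]
(array([178.13, 161.45]), np.int32(103))
```

View pics/p7.png

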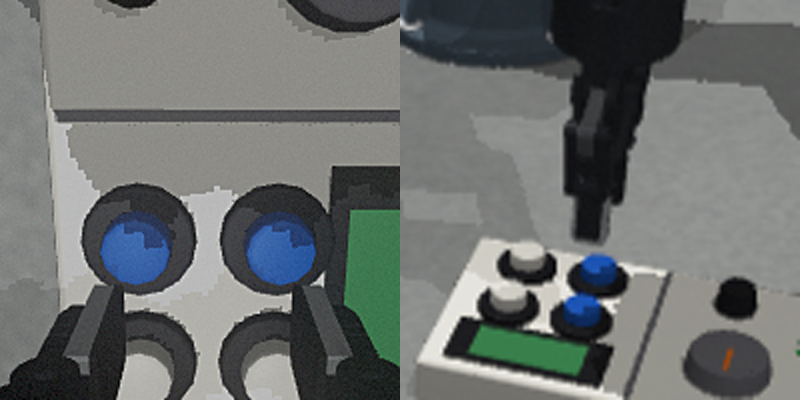

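The keys are now at tool y ±23.7 mm, matching the fingertips, and the tips are still about 40 mm above the caps. Coming down further, then slowly.

Call:
{"op": "send_rows", "data": {"commands": "42 0.04 0 0.6 0;42 0 0 0.6 0;42 0 0 0.4 0;42 0 0 0 0;42 0 0 0 0"}}

```text
t: 13.63
tcp_pos: [0.4808, 0.1275, 0.0325]
tool_rot: [0.754, 0.657, 0.0, 0.0]
force: [-0.7, -0.1, 0.6]
finger_gap: 0.49
gripper_force: 0.0
```

```bash
python3 k.py p8.png
```

```text
13.7333 [0.48116346 0.12746767 0.03286507] 0.48792030415925447 yaw y -7.845791612767695
pred [291.99428359 241.4292905 ]
pred [205.45252871 241.59278395]
[293.17 232.37] 927 [0.5036 0.1278 0.05  ] in tool mm [  3.4  22.2 -17.1]
[214.05 232.96] 866 [0.4606 0.1334 0.05  ] in tool mm [  3.1 -21.2 -17.2]
(array([178.13, 161.39]), np.int32(102))
```

View pics/p8.png

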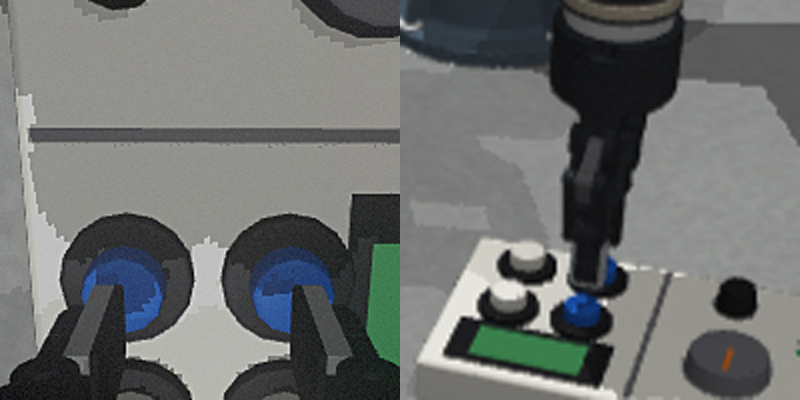

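The pads are symmetric over the two caps with a few mm to go; I'll nudge +3 mm in tool x so they are more central, then descend by feel.

Call:
{"op": "send_rows", "data": {"commands": "42 0.15 0 0.2 0;42 0 0 0.1 0;42 0 0 0 0"}}

```text
t: 13.98
tcp_pos: [0.4809, 0.1306, 0.0261]
tool_rot: [0.754, 0.657, -0.0, -0.0]
force: [-0.5, 0.2, 0.0]
finger_gap: 0.491
gripper_force: 0.0
```

Call:
{"op": "send_rows", "data": {"commands": "42 0 0 0.1 0;42 0 0 0.1 0;42 0 0 0 0"}}

```text
t: 14.23
tcp_pos: [0.4808, 0.1304, 0.0219]
tool_rot: [0.754, 0.657, -0.0, -0.0]
force: [-0.2, -0.1, 0.4]
finger_gap: 0.492
gripper_force: 0.0
```

Call:
{"op": "send_rows", "data": {"commands": "42 0 0 0.1 0;42 0 0 0 0"}}

```text
t: 14.4
tcp_pos: [0.4809, 0.1304, 0.0199]
tool_rot: [0.754, 0.657, -0.0, -0.0]
force: [-0.5, -0.5, 0.0]
finger_gap: 0.492
gripper_force: 0.0
```

Call:
{"op": "send_rows", "data": {"commands": "42 0 0 0.1 0;42 0 0 0 0"}}

```text
t: 14.57
tcp_pos: [0.4809, 0.1304, 0.0179]
tool_rot: [0.754, 0.657, -0.0, -0.0]
force: [-0.6, -0.5, -1.1]
finger_gap: 0.49
gripper_force: 0.0
```

Call:
{"op": "send_rows", "data": {"commands": "42 0 0 0.1 0;42 0 0 0 0"}}

```text
t: 14.73
tcp_pos: [0.4811, 0.1304, 0.0162]
tool_rot: [0.754, 0.657, 0.0, 0.0]
force: [0.1, -0.2, 4.2]
finger_gap: 0.495
gripper_force: 1.9
```

Call:
{"op": "send_rows", "data": {"commands": "42 0 0 0.1 0;42 0 0 0 0"}}

```text
t: 14.9
tcp_pos: [0.4811, 0.1304, 0.0144]
tool_rot: [0.754, 0.657, 0.0, 0.0]
force: [-0.8, -0.1, 6.0]
finger_gap: 0.493
gripper_force: 2.9
```

Call:
{"op": "send_rows", "data": {"commands": "42 0 0 0.1 0;42 0 0 0 0"}}

```text
t: 15.07
tcp_pos: [0.4811, 0.1304, 0.0126]
tool_rot: [0.754, 0.657, 0.0, 0.0]
force: [-0.6, -0.5, 7.9]
finger_gap: 0.492
gripper_force: 4.0
```

Call:
{"op": "send_rows", "data": {"commands": "42 0 0 0.1 0;42 0 0 0 0"}}

```text
t: 15.23
tcp_pos: [0.4811, 0.1304, 0.0112]
tool_rot: [0.754, 0.657, 0.0, 0.0]
force: [-1.9, -0.3, 11.0]
finger_gap: 0.492
gripper_force: 5.0
```

Call:
{"op": "send_rows", "data": {"commands": "42 0 0 0.1 0;42 0 0 0 0"}}

```text
t: 15.4
tcp_pos: [0.4812, 0.1304, 0.011]
tool_rot: [0.754, 0.657, 0.001, 0.001]
force: [-4.5, -0.4, 26.6]
finger_gap: 0.494
gripper_force: 13.2
```

Call:
{"op": "send_rows", "data": {"commands": "42 0 0 0.1 0;42 0 0 0 0"}}

```text
t: 15.57
tcp_pos: [0.4813, 0.1304, 0.0107]
tool_rot: [0.754, 0.657, 0.001, 0.001]
force: [-7.3, -0.5, 42.9]
finger_gap: 0.494
gripper_force: 21.2
```

Both keys are at the bottom with 43 N in total. I'll ease off a little, hold for about 3 s and check with a picture.

Call:
{"op": "send_rows", "data": {"commands": "42 0 0 -0.08 0;42 0 0 0 0;42 0 0 0 0;42 0 0 0 0;42 0 0 0 0;42 0 0 0 0;42 0 0 0 0;42 0 0 0 0;42 0 0 0 0;42 0 0 0 0;42 0 0 0 0;42 0 0 0 0;42 0 0 0 0;42 0 0 0 0;42 0 0 0 0;42 0 0 0 0;42 0 0 0 0;42 0 0 0 0;42 0 0 0 0;42 0 0 0 0"}}

```text
t: 17.23
tcp_pos: [0.4812, 0.1304, 0.0109]
tool_rot: [0.754, 0.657, 0.001, 0.001]
force: [-4.6, 0.0, 29.0]
finger_gap: 0.495
gripper_force: 14.8
```

```bash
python3 k.py p9.png
```

```text
17.3333 [0.48120982 0.13042516 0.01090487] 0.4948176410584652 yaw y -7.8381885557435185
pred [297.15787904 266.15880941]
pred [199.05611834 266.40286596]
[219.21 254.23] 520 [0.4658 0.1341 0.05  ] in tool mm [  1.6 -15.7 -39.1]
[287.86 254.77] 511 [0.4986 0.1292 0.05  ] in tool mm [  1.2  17.4 -39.1]
(array([178.13, 161.39]), np.int32(102))
```

View pics/p9.png

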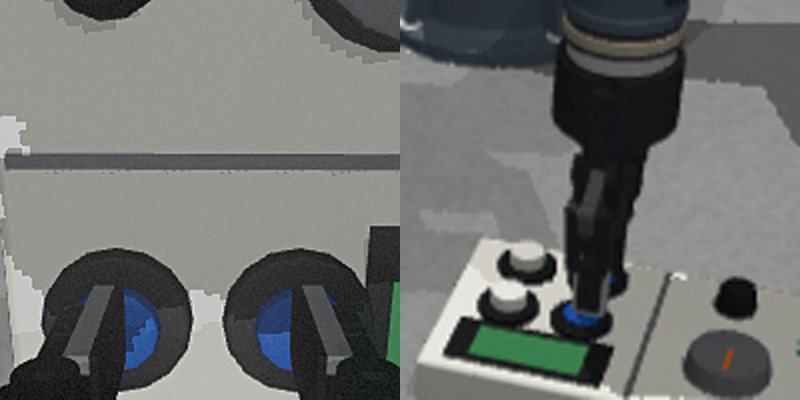

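Call:
{"op": "send_rows", "data": {"commands": "42 0 0 0 0;42 0 0 0 0;42 0 0 0 0;42 0 0 0 0;42 0 0 0 0;42 0 0 0 0;42 0 0 0 0;42 0 0 0 0;42 0 0 0 0;42 0 0 0 0;42 0 0 0 0;42 0 0 0 0;42 0 0 0 0;42 0 0 0 0;42 0 0 0 0;42 0 0 0 0;42 0 0 0 0;42 0 0 0 0"}}

```text
t: 18.83
tcp_pos: [0.4812, 0.1304, 0.0109]
tool_rot: [0.754, 0.657, 0.001, 0.001]
force: [-4.4, -0.7, 29.9]
finger_gap: 0.488
gripper_force: 14.8
```

Both caps are pressed in their bezels with one fingertip on each, and they've been held for over 3 s. Releasing straight up.

Call:
{"op": "send_rows", "data": {"commands": "42 0 0 -0.3 0;42 0 0 -0.5 0;42 0 0 -1 0;42 0 0 -1 0;42 0 0 -1 0;42 0 0 -1 0;42 0 0 -1 0;42 0 0 -1 0;42 0 0 -1 0;42 0 0 0 0;42 0 0 0 0;42 0 0 0 0;42 0 0 0 0"}}

```text
t: 19.92
tcp_pos: [0.4799, 0.1303, 0.1626]
tool_rot: [0.754, 0.657, -0.001, -0.001]
force: [0.3, 0.1, 0.6]
finger_gap: 0.494
gripper_force: 0.0
```

```bash
python3 k.py p10.png
```

```text
20.0167 [0.48009452 0.13035751 0.16260805] 0.489239600984587 yaw y -7.851132089683898
pred [277.25820583 185.78588652]
pred [227.62305432 185.85141133]
[230.31 183.91] 406 [0.4579 0.1306 0.05  ] in tool mm [ -2.8 -21.7 112.7]
[279.77 184.01] 408 [0.505  0.1239 0.05  ] in tool mm [ -2.9  25.9 112.5]
[368.14 372.91] 44 [ 0.5811 -0.1166  0.05  ] in tool mm [-230.8  134.1  112.4]
(array([178.16, 161.35]), np.int32(101))
```

View pics/p10.png

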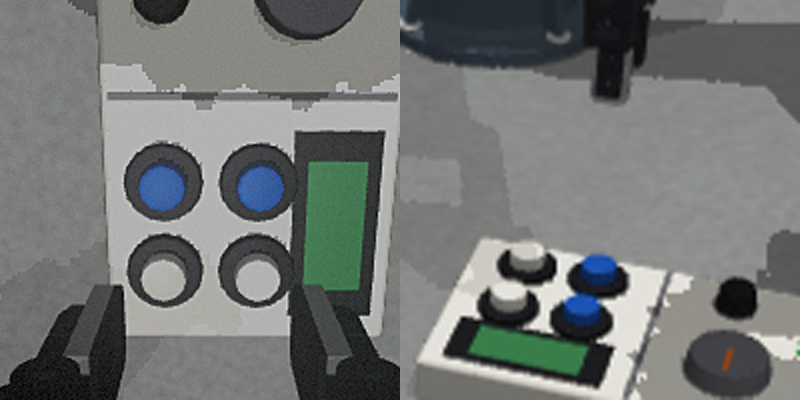

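The keys have sprung up again, the toggle is still on at (178,161), and the arm is clear of everything.

```bash
python3 -c "from station import sign_off;print(sign_off())"
```

```text
the job is handed in; nothing more can be done
None
```

The toggle is on at its stop, both blue keys were held fully down together for over 3 s and sprang back up, and the job was handed in at about 20 s with the white keys and loose items untouched.

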